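# Roll the mill jar onto the jar mill and set the hold-down on it

### The arm

A 6-joint arm with a two-finger parallel gripper is mounted at the origin on a cart in front of the work surface, level with it; the furniture and walls round the work are solid. World frame = base frame: x ahead of the robot, y to its left, z up, the work surface at z = 0. Lengths are in mm, angles in degrees, forces in N, time in s.
With the tool pointing down it reaches from about 250 to 725 mm from the base axis. Payload 4 kg.
Tool frame: the origin (TCP) lies at the very end of the fingers, on their centre line; the grasp point (between the pads) lies 19 mm behind it; z points along the fingers, y is the line along which they close (so a half turn about z gives the same grasp; the last joint's range is limited). The gripper opens to 85 mm and grips with 20 to 120 N. Pads are 22 mm wide; open, the fingers measure 114 mm over their backs; the gripper's body (76 mm by 85 mm) begins 54 mm behind the grasp point. The pads swing forward as they close: fully open they stand 13 mm farther back than shut.
Start: joints at [69.614, 13.785, 0.286, 76.501, 0, 90], TCP at [174.168, 468.684, 231.306] pointing down, gripper open.
Joint ranges: [-155.79, 155.79], [-60.16, 107.12], [-62.33, 73.08], [-114, 123.19], [-81.49, 82.49], [-180, 180]. Speed limits (degrees/s): [159.86, 159.86, 180, 180, 180, 180].

### API

Orientations are given as a 3x3 rotation matrix whose columns are the frame's x, y, z axes.
In Python, from plant import bot gives the robot as it stands.
- The arm moves only by the tool play_rows, never from a script. Its argument "series" is a list of rows, each an object with "delta_pos": the shift along the world's x, y, z normalised to -1 to 1, where 1 is 1000 mm, a list of three; "spin": the turn about the world's z normalised to -1 to 1, where 1 is 1.5 rad. A call has 1 to 10 rows; each row is the pose to reach, as a shift and turn from the pose commanded when the call began; what a row does not reach only later rows make up. A row lasts 1/10 s, in which the tool goes at most 50 mm and 8.59 degrees, less where a joint would pass 70% of its speed; a pose out of reach is approached as far as the arm can. A call with a number of a shift or a turn outside -1 to 1 is refused whole. A call with a gripper value outside its range is refused whole. "gripper" is the opening in per cent of the stroke, from 0 (shut) to 100 (fully open), set as the call begins (left out, the last holds). The fingers move at their own pace and stop on an object; "force" is the grip in N (left out, the last holds). Time passes only in rows, so rows that repeat a pose let the fingers close. It gives the time, the measured TCP pose, the force, the opening and the grip force at its end, in the units of the state.
- bot.state(): the state, without advancing time (a new reading comes with each control period).
- bot.grab_frame(name): name is "scene" or "top" or "wrist"; returns a dict with "image" (420x560x3 uint8, red, green, blue), "fx", "fy", "cx", "cy" (pixels), "origin" and "orientation" of the camera in the world. Camera axes: x right, y up, looking along -z (the intrinsics and any distortion apply to the point x, -y, -z); pixel columns grow to the right and rows downward; lengths in mm; the calibration is good to about 2 mm. A picture is of the moment at which its call begins. There is no depth.
- bot.finish_job(): hands the job in; it is judged then, once.
The state is a dict: "t": time; "joint_positions": joint angles; "joint_vel": joint speeds; "joint_torque": joint torques, N m; "tool_pos": TCP position; "orientation": TCP orientation; "contact_force": force on the tool from outside, world axes, zero at the start; "moment": the same for the moment, N m; "width": finger opening in mm; "gripper_force": force on a finger pad.
Only numpy, scipy, OpenCV 4.12 (cv2) and the standard library are available. Lean on these libraries where they do the work, as an engineer would, in place of code of your own. Each camera call takes 0.05 s, during which the arm holds its last target. There are 200 camera calls.

### The job

The white porcelain mill jar lies on the loading ledge of the bench jar mill. Push it along by its top with the fingertips so that it rolls across the ledge and settles in the trough between the mill's two rollers, then push the leaning hold-down bar over so that its rubber roller comes to rest on the jar. Grip and lift nothing, and leave the other things on the bench where they are.

Things in the scene. Friction and masses are not known exactly. Their poses are not given: they have to be found in the camera images.
- mill: Grey bench jar mill with loading ledge, fixed, 345 mm long (its y), 260 mm deep (its x). Origin on the bench under the middle of the trough between the two rollers; z up; x along the rollers, towards the gear-motor housing at the back (top 98 mm above the bench); the jar comes from -y and rolls to +y. Front plate (78 mm high) and housing bound the rollers at x = -82 and +82 mm.
- ledge (a point): Middle of the loading ledge's top: a level rubber-topped board 60 mm above the bench, 164 mm wide along the mill's x, from y = -240 mm to its thin aluminium transfer plate, whose end at y = -47 mm lies close over the drive roller. Aluminium edging on both sides stands 11 mm above it; a wooden back stop at its -y end stands 14 mm above it, inner face at y = -228 mm.
- drive_roller_axis (a point): Middle of the axis of the drive roller, next to the ledge: black rubber, 30 mm in diameter, 162 mm long along the mill's x, 45 mm above the bench at y = -38 mm of the mill; its top is level with the ledge. Geared, so stiff to turn (about 16 N at its surface). Once the jar's axis is past it the jar rolls down into the trough by itself.
- idler_roller_axis (a point): Middle of the axis of the other roller, the idler: same size and height, at y = +38 mm of the mill; it turns freely.
- mill_jar: White porcelain cylinder, 130 mm long, 88 mm in diameter, with two black rubber tyres 92 mm in diameter (14 mm wide, centred at x = -34 and +48 mm) on which it rolls, and a clamped lid at its -x end. Origin on its axis at mid-length; x is the axis; y and z turn with it. 0.56 to 0.94 kg. On the ledge its axis is 106 mm above the bench. It stays where it is left and rolls with slight resistance.
- hold_down (a joint): Angle (rad) of the hold-down: two 8 mm steel arms with a black rubber roller across their ends, hinged along the mill's x behind the idler. 1.75 to 1.9 at the start: leaning back to +y, away from the rollers (1.9 is its stop). Upright at about 1.37; pushed past upright towards -y it sinks by its weight, damped. About 0: its roller rests on a jar seated between the rollers. Lowest -0.35.
- hold_down_roller (a point): Middle of the hold-down's rubber roller, on its axis; 114 mm long along the mill's x, 16 mm in diameter, 82 mm from the hinge axis. Leaning on its stop it is about 120 mm to +y of the mill's origin and 201 mm above the bench.
- seat (a point): Where the middle of the jar's axis lies when the jar has settled between the rollers: 93 mm above the mill's origin. Fixed to the mill, same axes.
- hold_down_hinge (a point): Hinge axis of the hold-down, midway between its two brackets (at x = -85 and +85 mm of the mill, 142 mm high): 80 mm to +y of the mill's origin, 130 mm above the bench.
- jar_14: Glaze jar with a black lid, 62 mm in diameter, 105 mm high, loose bystander. Origin at the centre of its underside.
- lid_jar: Glaze jar with a red lid, 68 mm in diameter, 98 mm high, loose bystander. Origin at the centre of its underside.
- jar_6: White-lidded glaze jar, 67 mm in diameter, 112 mm high, loose bystander. Origin at the centre of its underside.
- cap_1: White ribbed bottle cap, 36 mm in diameter, 22 mm high, loose bystander lying on top of the mill's gear-motor housing. Origin at the centre of its underside.
- tile_3: Round orange-brown test tile, 46 mm in diameter, 8 mm thick, loose bystander on the bench just behind the ledge. Origin at the centre of its underside.
- tile_6: Round dark green test tile, 42 mm in diameter, 8 mm thick, loose bystander. Origin at the centre of its underside.

How it is judged:
By the outcome, as a careful person would: the job done as asked, in the order asked, and still so for the second after the job is handed in, with the robot touching nothing.
It also fails if it takes over 54 s, if anything falls off the work surface, if the arm or the gripper's body presses on something with over 40 N, if the wrist force passes 120 N, or if a joint passes its speed limit or range.

## Working session

There is one attempt and no reset: what is moved stays moved. The work goes in short steps, Python scripts to look and compute and a tool call to move; the robot and the scene stay as the last step left them, time stands still between calls to the robot, and variables do not carry over. Pictures are saved under pics/ and viewed, at most 10 in all, crops included, and the job is handed in when it is done.

Besides the shell and the picture viewer there is one more tool, called after "Emit:" by a JSON object that holds its "op" and its "data", one argument or row to a line. play_rows: Moves the arm, as the interface text tells. Its arguments: {"type":"object","properties":{"series":{"type":"array","items":{"type":"object","properties":{"delta_pos":{"type":"array","items":{"type":"number","minimum":-1,"maximum":1}},"spin":{"type":"number","minimum":-1,"maximum":1}}}},"gripper":{"type":"number"},"force":{"type":"number"}},"required":["series"]}

```bash
mkdir -p pics; cat > h.py <<'E'
import numpy as np, cv2, pickle
def load(n): return pickle.load(open(f'pics/{n}.pkl','rb'))
def ray(f,u,v):
    d=np.array([(u-f['cx'])/f['fx'],-(v-f['cy'])/f['fy'],-1.0])
    return np.array(f['origin'],float),np.array(f['orientation'])@d
def onz(f,u,v,z):
    o,d=ray(f,u,v); return o+d*(z-o[2])/d[2]
def proj(f,p):
    q=np.array(f['orientation']).T@(np.array(p,float)-f['origin'])
    return np.array([f['cx']-f['fx']*q[0]/q[2], f['cy']+f['fy']*q[1]/q[2]])
def snap(bot,cam,n):
    f=bot.grab_frame(cam); pickle.dump(f,open(f'pics/{n}.pkl','wb'))
    cv2.imwrite(f'pics/{n}.png',np.array(f['image'])[:,:,::-1]); return f
E
python3 - <<'E'
from plant import bot
from h import *
for c in ('scene','top'):
    f=snap(bot,c,c+'0'); print(c,{k:np.round(v,3).tolist() for k,v in f.items() if k!='image'})
s=bot.state();print(s['t'],s['tool_pos'],s['orientation'],s['width'])
E
```

```text
scene {'fx': 397.253, 'fy': 397.253, 'cx': 280.086, 'cy': 211.34, 'origin': [-260.5, -607.012, 556.702], 'orientation': [[0.63, 0.294, -0.718], [-0.776, 0.263, -0.573], [0.02, 0.919, 0.394]]}
top {'fx': 436.659, 'fy': 436.659, 'cx': 273.223, 'cy': 214.388, 'origin': [309.451, 40.32, 1676.88], 'orientation': [[0.016, 0.989, -0.145], [-1.0, 0.018, 0.012], [0.015, 0.145, 0.989]]}
0.1 [173.96528053 468.1529852  230.51781828] [[-9.37379506e-01  3.48309105e-01 -6.54811196e-04]
 [ 3.48309721e-01  9.37377869e-01 -1.75183831e-03]
 [ 3.62429031e-06 -1.87021443e-03 -9.99998251e-01]] 84.96868822356517
```

View pics/top0.png

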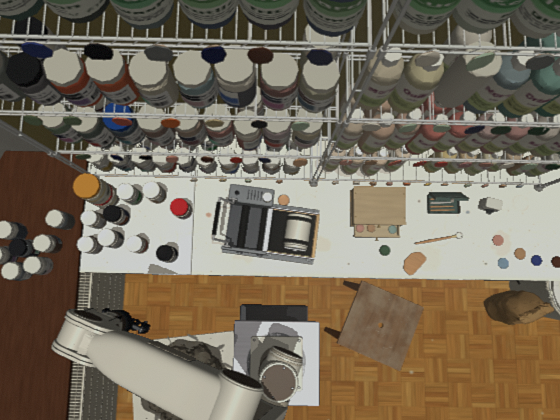

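View pics/scene0.png

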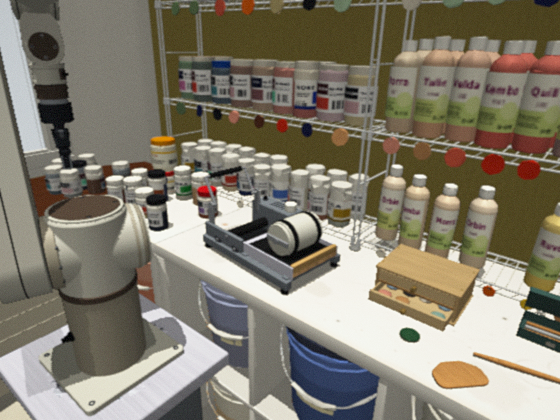

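The top view shows the mill at about (267,225), with the jar near (298,234) on the ledge at the right. The hold-down is at about (220,220) on the left, so mill +y points roughly along world +y. I'll enlarge both views next.

```bash
python3 - <<'E'
from h import *
a=cv2.imread('pics/top0.png')[175:275,200:330]; cv2.imwrite('pics/topc.png',cv2.resize(a,None,fx=6,fy=6,interpolation=cv2.INTER_CUBIC))
a=cv2.imread('pics/scene0.png')[155:295,190:350]; cv2.imwrite('pics/scenec.png',cv2.resize(a,None,fx=4,fy=4,interpolation=cv2.INTER_CUBIC))
E
```

```text
(no output)
```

View pics/topc.png

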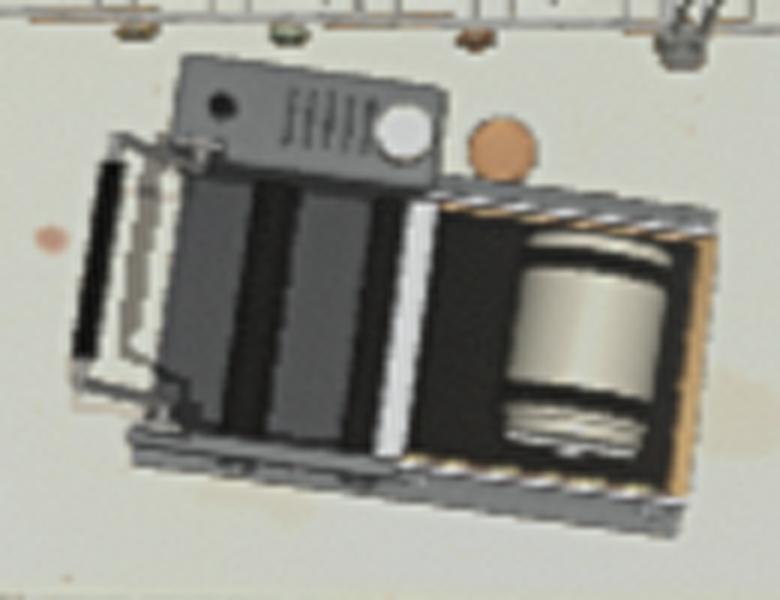

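View pics/scenec.png

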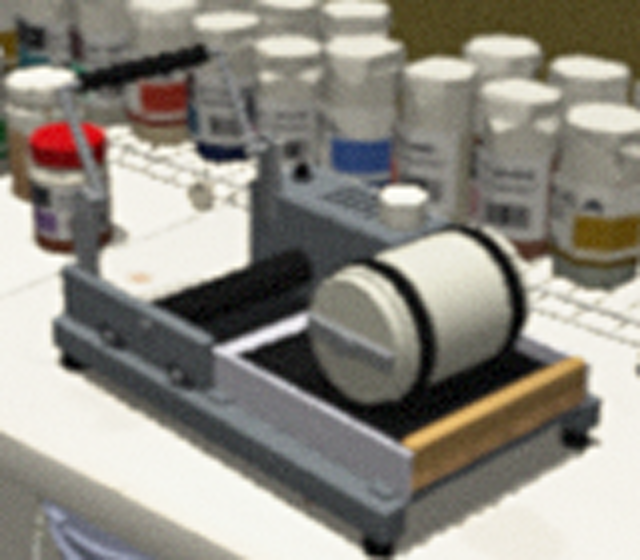

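The top crop shows these points:
- Hold-down roller from (112,165) to (85,358).
- Idler centreline from (275,185) to (245,435).
- Plate end from (412,200) to (376,455).
- Back-stop inner edge from (697,240) to (674,490).
- Jar tyre centres at about (598,256) and (574,399).

The scene crop shows the jar lying near the stop and the hold-down leaning back.

```bash
python3 - <<'E'
from h import *
f=load('top0')
P={'hd_back':(112,165,201),'hd_front':(85,358,201),'idl_b':(275,185,60),'idl_f':(245,435,60),'pl_b':(412,200,61),'pl_f':(376,455,61),
'stop_b':(697,240,74),'stop_f':(674,490,74),'ty_b':(598,256,106),'ty_f':(574,399,106),'hous_fr_r':(440,188,98),'hous_br':(447,90,98),'hous_bl':(182,55,98),'frontplate_inL':(190,432,78),'frontplate_inR':(395,458,78),'jar_lidend':(575,452,106)}
W={k:onz(f,200+(u-2.5)/6,175+(v-2.5)/6,z) for k,(u,v,z) in P.items()}
# yaw estimates
for a,b in (('hd_front','hd_back'),('idl_f','idl_b'),('pl_f','pl_b'),('stop_f','stop_b'),('ty_f','ty_b'),('hous_br','hous_bl'),('frontplate_inR','frontplate_inL')):
    d=W[b]-W[a]; print(a,np.degrees(np.arctan2(d[1],d[0])).round(1),np.linalg.norm(d).round(1))
# fit: yaw th, origin from y constraints and x constraints
from scipy.optimize import least_squares
yc={'idl_b':38,'idl_f':38,'pl_b':-47,'pl_f':-47,'stop_b':-228,'stop_f':-228}
xc={'hous_fr_r':82,'frontplate_inL':-82,'frontplate_inR':-82}
def loc(p,w):
    c,s=np.cos(p[2]),np.sin(p[2]); d=w[:2]-p[:2]; return np.array([c*d[0]+s*d[1],-s*d[0]+c*d[1]])
r=least_squares(lambda p:[loc(p,W[k])[1]-v for k,v in yc.items()]+[loc(p,W[k])[0]-v for k,v in xc.items()],[480,80,0])
print(r.x[:2].round(1),np.degrees(r.x[2]).round(2),r.fun.round(1))
for k in W: print(k,W[k].round(0)[:2],loc(r.x,W[k]).round(1))
s=load('scene0')
R=np.array([[np.cos(r.x[2]),-np.sin(r.x[2])],[np.sin(r.x[2]),np.cos(r.x[2])]])
for nm,l in (('hd roller',(0,120,201)),('stopfront',(-82,-228,74)),('idl back',(80,38,60)),('jarlid',(-65-0,-170,106))):
    p=np.r_[r.x[:2]+R@l[:2],l[2]]; print(nm,p.round(0),((proj(s,p)-[190,155])*4).round(0))
E
```

```text
hd_front -5.9 111.4
idl_f -5.3 157.2
pl_f -6.9 160.6
stop_f -5.1 155.2
ty_f -9.0 88.1
hous_br 83.4 164.3
frontplate_inR 83.8 125.9
[496.3  95.5] -5.8 [-0.1 -1.5 -1.2  1.9  1.4 -0.6  0.7  0.1 -0.8]
hd_back [565. 211.] [ 56.3 121.9]
hd_front [454. 223.] [-55.  122.1]
idl_b [578. 125.] [78.6 37.9]
idl_f [422. 140.] [-78.6  36.5]
pl_b [570.  40.] [ 79.2 -48.2]
pl_f [411.  59.] [-81.3 -45.1]
stop_b [ 546. -137.] [  73.3 -226.6]
stop_f [ 392. -124.] [ -81.8 -228.6]
ty_b [531. -74.] [  51.3 -164.9]
ty_f [444. -60.] [ -36.7 -160. ]
hous_fr_r [572.  23.] [ 82.7 -64.9]
hous_br [633.  19.] [143.8 -62. ]
hous_bl [652. 182.] [146.  102.3]
frontplate_inL [422. 172.] [-81.9  68.8]
frontplate_inR [408.  47.] [-82.8 -57.1]
jar_lidend [412. -61.] [ -68.2 -164.1]
hd roller [508. 215. 201.] [141.  68.]
stopfront [ 392. -123.   74.] [404. 437.]
idl back [580. 125.  60.] [297. 247.]
jarlid [414. -67. 106.] [356. 346.]
```

The mill fit is consistent to within 2 mm: origin (496, 95.5), yaw -5.8°. The jar sits at mill y ≈ -163 with its tyre midpoint at x ≈ +7. I'll move to just behind the jar's upper back, with the fingers narrowed to fit between the tyres.

Emit:
{"op": "play_rows", "data": {
  "series": [
    {"delta_pos": [0.02,-0.04,0.02],"spin": -0.08},
    {"delta_pos": [0.042,-0.082,0.03],"spin": -0.17},
    {"delta_pos": [0.064,-0.124,0.03],"spin": -0.26},
    {"delta_pos": [0.086,-0.166,0.03],"spin": -0.35},
    {"delta_pos": [0.108,-0.208,0.03],"spin": -0.44},
    {"delta_pos": [0.13,-0.25,0.03],"spin": -0.53},
    {"delta_pos": [0.152,-0.293,0.03],"spin": -0.62},
    {"delta_pos": [0.174,-0.336,0.03],"spin": -0.71},
    {"delta_pos": [0.196,-0.379,0.03],"spin": -0.8},
    {"delta_pos": [0.218,-0.421,0.03],"spin": -0.877}
  ],
  "gripper": 35
}}

```text
t: 1.1
tool_pos: [392.4, 45.7, 261.2]
orientation: [[0.106, 0.994, -0.0], [0.994, -0.106, 0.0], [0.0, -0.0, -1.0]]
contact_force: [1.5, 1.0, 0.3]
width: 30.0
gripper_force: 0.0
```

Emit:
{"op": "play_rows", "data": {
  "series": [
    {"delta_pos": [0.02,-0.04,0]},
    {"delta_pos": [0.042,-0.082,0]},
    {"delta_pos": [0.063,-0.124,0]},
    {"delta_pos": [0.08,-0.155,0]},
    {"delta_pos": [0.089,-0.173,0]},
    {"delta_pos": [0.089,-0.173,0]},
    {"delta_pos": [0.089,-0.173,0]},
    {"delta_pos": [0.089,-0.173,0]}
  ]
}}

```text
invalid input
```

```bash
python3 - <<'E'
from plant import bot
from h import *
s=bot.state();print(s['t'],s['tool_pos'],s['orientation'].round(3) if hasattr(s['orientation'],'round') else s['orientation'],s['width'],s['contact_force'],s['joint_positions'])
f=snap(bot,'wrist','w1');print(np.round(f['origin']),np.round(f['orientation'],2).tolist())
E
```

```text
1.1 [392.37816241  45.67757877 261.19578031] [[ 0.106  0.994 -0.   ]
 [ 0.994 -0.106  0.   ]
 [ 0.    -0.    -1.   ]] 29.975373019844223 [1.50759921 1.03092042 0.28243654] [ 6.63251361e+00  1.10054585e+00 -1.00455873e+01  7.88553552e+01
  9.79192690e-03  1.02697099e+02]
[401. 118. 405.] [[0.99, 0.1, 0.03], [-0.11, 0.95, 0.28], [-0.0, -0.28, 0.96]]
```

View pics/w1.png

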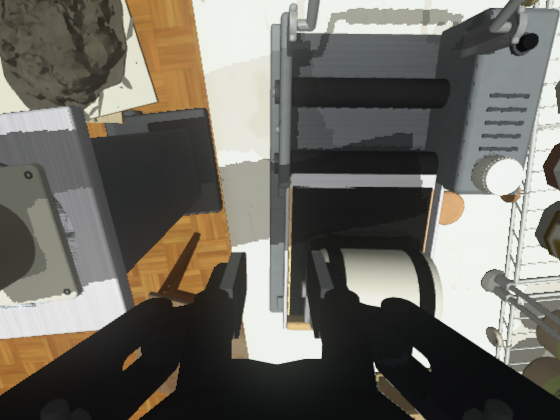

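The wrist view shows the idler across (290–445, 93), the plate at y ≈ 181 and the jar at about (385,275), which agrees with the fit. The second call was refused, most likely because its rows had no spin, so I'm sending it again with spin included.

Emit:
{"op": "play_rows", "data": {
  "series": [
    {"delta_pos": [0.02,-0.04,0],"spin": 0},
    {"delta_pos": [0.042,-0.082,0],"spin": 0},
    {"delta_pos": [0.063,-0.124,0],"spin": 0},
    {"delta_pos": [0.08,-0.155,0],"spin": 0},
    {"delta_pos": [0.089,-0.173,0],"spin": 0},
    {"delta_pos": [0.089,-0.173,-0.04],"spin": 0},
    {"delta_pos": [0.089,-0.173,-0.08],"spin": 0},
    {"delta_pos": [0.089,-0.173,-0.11],"spin": 0},
    {"delta_pos": [0.089,-0.173,-0.133],"spin": 0},
    {"delta_pos": [0.089,-0.173,-0.133],"spin": 0}
  ]
}}

```text
t: 2.15
tool_pos: [477.9, -124.2, 124.5]
orientation: [[0.1, 0.995, -0.008], [0.995, -0.1, 0.002], [0.001, -0.009, -1.0]]
contact_force: [-0.5, -0.0, 0.9]
width: 29.7
gripper_force: 0.0
```

Emit:
{"op": "play_rows", "data": {
  "series": [
    {"delta_pos": [0.0003,0.003,0],"spin": 0},
    {"delta_pos": [0.0006,0.006,0],"spin": 0},
    {"delta_pos": [0.0009,0.009,0],"spin": 0},
    {"delta_pos": [0.0012,0.012,0],"spin": 0},
    {"delta_pos": [0.0015,0.015,0],"spin": 0},
    {"delta_pos": [0.0018,0.018,0],"spin": 0},
    {"delta_pos": [0.0022,0.022,0],"spin": 0},
    {"delta_pos": [0.0026,0.026,0],"spin": 0},
    {"delta_pos": [0.003,0.03,0],"spin": 0},
    {"delta_pos": [0.003,0.03,0],"spin": 0}
  ]
}}

```text
t: 3.15
tool_pos: [486.0, -99.8, 135.0]
orientation: [[0.103, 0.995, 0.008], [0.995, -0.103, -0.011], [-0.011, 0.009, -1.0]]
contact_force: [-10.7, -10.2, 31.6]
width: 29.8
gripper_force: 15.6
```

```bash
python3 - <<'E'
from plant import bot
from h import *
s=bot.state();print(s['t'],s['tool_pos'],s['contact_force'])
f=snap(bot,'wrist','w2');snap(bot,'top','t2')
a=cv2.imread('pics/t2.png')[175:275,200:330]; a=cv2.resize(a,None,fx=4,fy=4,interpolation=cv2.INTER_CUBIC)
b=cv2.resize(cv2.imread('pics/w2.png'),None,fx=.5,fy=.5)
o=np.zeros((400,800,3),np.uint8);o[:400,:520]=a;o[:210,520:]=b;cv2.imwrite('pics/m2.png',o)
E
```

```text
3.15 [486.03870567 -99.80187391 134.99375583] [-10.69957747 -10.18644063  31.56678797]
```

View pics/m2.png

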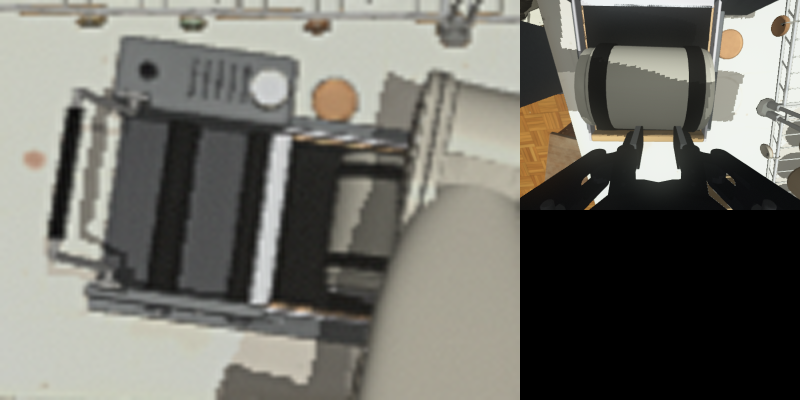

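The tip is climbing the jar: fz is 32 N and z has gone from 128 to 135, so friction there is high. Dragging the top in short strokes should suit it better. I'll lift off and find the jar again.

Emit:
{"op": "play_rows", "data": {
  "series": [
    {"delta_pos": [0,-0.005,0.01],"spin": 0},
    {"delta_pos": [0,-0.01,0.04],"spin": 0},
    {"delta_pos": [0,-0.01,0.06],"spin": 0},
    {"delta_pos": [0,-0.01,0.06],"spin": 0},
    {"delta_pos": [0,-0.01,0.06],"spin": 0}
  ]
}}

```text
t: 3.75
tool_pos: [484.4, -105.1, 188.4]
orientation: [[0.1, 0.995, 0.001], [0.995, -0.1, 0.0], [0.0, 0.001, -1.0]]
contact_force: [0.0, 1.0, -0.4]
width: 29.9
gripper_force: 0.0
```

```bash
python3 - <<'E'
from plant import bot
from h import *
s=bot.state();print(s['t'],s['tool_pos'],s['contact_force'])
f=snap(bot,'wrist','w3')
print(np.round(f['origin']))
a=cv2.imread('pics/w3.png');cv2.imwrite('pics/w3b.png',cv2.resize(a,(800,600)))
E
```

```text
3.75 [ 484.36134327 -105.11180192  188.43650781] [ 0.02170798  1.04862055 -0.3658695 ]
[492. -33. 332.]
```

View pics/w3b.png

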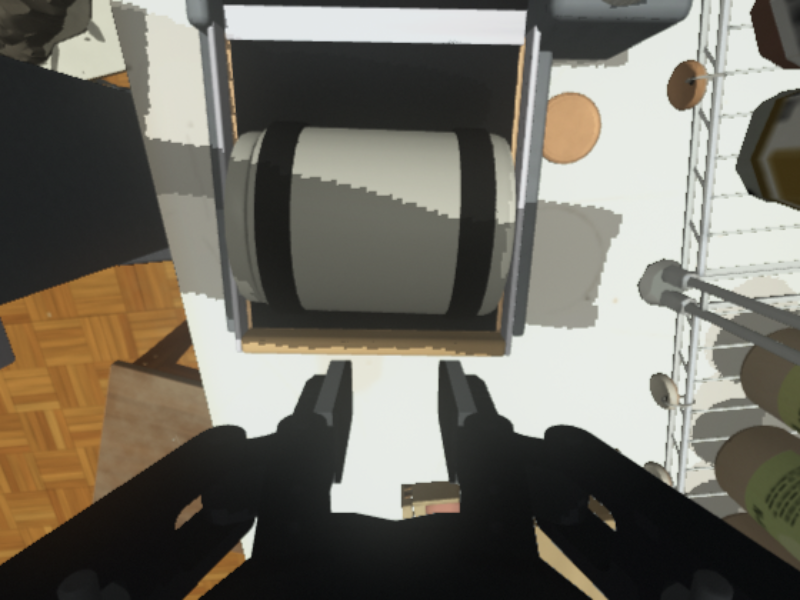

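The enlarged wrist view shows the left tyre spanning (280,122)–(280,310) and the right tyre (475,128)–(470,316). The jar is well clear of both edgings.

```bash
cat >> h.py <<'E'
O=np.array([496.3,95.5]);T=np.radians(-5.8);EX=np.array([np.cos(T),np.sin(T)]);EY=np.array([-np.sin(T),np.cos(T)])
def loc(w): d=np.array(w)[:2]-O; return np.array([d@EX,d@EY])
def glob(x,y): return O+x*EX+y*EY
def tyre(f,a,b,r=46):  # axis point from two tangent pixels
    o,d1=ray(f,*a);_,d2=ray(f,*b);d1/=np.linalg.norm(d1);d2/=np.linalg.norm(d2)
    h=np.arccos(d1@d2)/2;m=d1+d2;m/=np.linalg.norm(m);return o+m*r/np.sin(h), o+m*(106-o[2])/m[2]
E
python3 - <<'E'
from h import *
f=load('w3');k=.7
for a,b in (((280,122),(280,310)),((475,128),(470,316))):
    p,q=tyre(f,(a[0]*k,a[1]*k),(b[0]*k,b[1]*k)); print(p.round(1),loc(p).round(1),loc(q).round(1))
for u,v,z in ((230,40,61),(525,43,61),(245,335,74),(510,340,74)): print(loc(onz(f,u*k,v*k,z)).round(1))
for u,v in((350,365),(440,365)): print('tip',u,v)
E
```

```text
[431.9 -50.8 101.6] [ -49.3 -152.1] [ -48.2 -151.6]
[528.7 -63.4 102.6] [  48.3 -154.9] [  47.7 -154.4]
[-79.6 -61.2]
[ 78.9 -62.4]
[ -82.6 -225. ]
[  79.8 -228.1]
tip 350 365
tip 440 365
```

The wrist view suggests the right finger grazed the tyre. I'll shift to x ≈ 1, narrow the fingers further and press lightly on the top from just behind the axis (mill y ≈ -153).

Emit:
{"op": "play_rows", "data": {
  "series": [
    {"delta_pos": [-0.0045,0.0285,0],"spin": 0},
    {"delta_pos": [-0.0045,0.0285,0],"spin": 0},
    {"delta_pos": [-0.0045,0.0285,-0.025],"spin": 0},
    {"delta_pos": [-0.0045,0.0285,-0.033],"spin": 0},
    {"delta_pos": [-0.0045,0.0285,-0.037],"spin": 0},
    {"delta_pos": [-0.0045,0.0285,-0.041],"spin": 0},
    {"delta_pos": [-0.0045,0.0285,-0.041],"spin": 0}
  ],
  "gripper": 15
}}

```text
t: 4.5
tool_pos: [478.8, -77.4, 148.5]
orientation: [[0.101, 0.995, -0.001], [0.995, -0.101, -0.001], [-0.001, -0.001, -1.0]]
contact_force: [-4.4, -0.6, 7.0]
width: 13.1
gripper_force: 3.6
```

Emit:
{"op": "play_rows", "data": {
  "series": [
    {"delta_pos": [0.0005,0.005,0],"spin": 0},
    {"delta_pos": [0.0012,0.012,0],"spin": 0},
    {"delta_pos": [0.002,0.02,0],"spin": 0},
    {"delta_pos": [0.003,0.03,0],"spin": 0},
    {"delta_pos": [0.004,0.04,0],"spin": 0},
    {"delta_pos": [0.005,0.05,0],"spin": 0},
    {"delta_pos": [0.006,0.06,0],"spin": 0},
    {"delta_pos": [0.007,0.068,0],"spin": 0},
    {"delta_pos": [0.0075,0.074,0],"spin": 0},
    {"delta_pos": [0.0075,0.074,0],"spin": 0}
  ]
}}

```text
t: 5.5
tool_pos: [488.6, -2.2, 148.8]
orientation: [[0.099, 0.995, 0.004], [0.995, -0.099, 0.001], [0.001, 0.003, -1.0]]
contact_force: [0.6, 0.8, 8.3]
width: 13.1
gripper_force: 3.9
```

Emit:
{"op": "play_rows", "data": {
  "series": [
    {"delta_pos": [0,0,0.02],"spin": 0},
    {"delta_pos": [-0.004,-0.04,0.03],"spin": 0},
    {"delta_pos": [-0.0065,-0.065,0.04],"spin": 0},
    {"delta_pos": [-0.0065,-0.065,0.04],"spin": 0},
    {"delta_pos": [-0.0065,-0.065,0.04],"spin": 0}
  ]
}}

```text
t: 6.0
tool_pos: [480.6, -68.4, 187.2]
orientation: [[0.102, 0.995, -0.0], [0.995, -0.102, 0.0], [0.0, -0.0, -1.0]]
contact_force: [-0.5, 0.3, 0.1]
width: 12.8
gripper_force: 0.0
```

```bash
python3 - <<'E'
from plant import bot
from h import *
s=bot.state();print(s['t'],s['tool_pos'],s['contact_force'])
f=snap(bot,'wrist','w4')
a=cv2.imread('pics/w4.png');cv2.imwrite('pics/w4b.png',cv2.resize(a,(800,600)))
E
```

```text
6.0 [480.58567412 -68.37731073 187.15804551] [-0.52333436  0.28976732  0.11053519]
```

View pics/w4b.png

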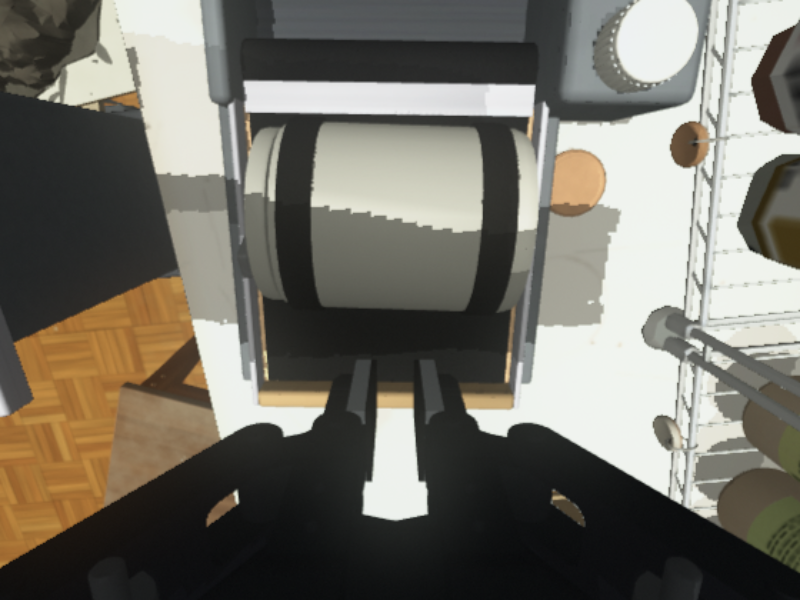

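The drag works. The jar has rolled and is square to the mill, with tyres spanning (303,119)–(302,306) and (497,122)–(496,312).

```bash
python3 - <<'E'
from h import *
f=load('w4');k=.7
for a,b in (((303,119),(302,306)),((497,122),(496,312))):
    p,q=tyre(f,(a[0]*k,a[1]*k),(b[0]*k,b[1]*k)); print(p.round(1),loc(p).round(1),loc(q).round(1))
print(loc([480.6,-68.4]))
for y in(-136,-98,-20): print(y,glob(2,y).round(1))
E
```

```text
[439.3 -13.6  98.2] [ -45.7 -114.3] [ -44.1 -113.5]
[536.8 -25.4 102.7] [  52.6 -116.2] [  51.8 -115.8]
[   0.94349998 -164.64753204]
-136 [484.5 -40. ]
-98 [488.4  -2.2]
-20 [496.3  75.4]
```

Emit:
{"op": "play_rows", "data": {
  "series": [
    {"delta_pos": [0.004,0.029,0],"spin": 0},
    {"delta_pos": [0.004,0.029,-0.025],"spin": 0},
    {"delta_pos": [0.004,0.029,-0.033],"spin": 0},
    {"delta_pos": [0.004,0.029,-0.037],"spin": 0},
    {"delta_pos": [0.004,0.029,-0.04],"spin": 0},
    {"delta_pos": [0.004,0.029,-0.04],"spin": 0}
  ]
}}

```text
t: 6.65
tool_pos: [483.3, -39.0, 148.6]
orientation: [[0.101, 0.995, -0.002], [0.995, -0.101, -0.0], [-0.001, -0.002, -1.0]]
contact_force: [-5.5, -0.2, 8.9]
width: 12.6
gripper_force: 4.4
```

Emit:
{"op": "play_rows", "data": {
  "series": [
    {"delta_pos": [0.0005,0.005,0],"spin": 0},
    {"delta_pos": [0.0012,0.012,0],"spin": 0},
    {"delta_pos": [0.002,0.02,0],"spin": 0},
    {"delta_pos": [0.003,0.03,0],"spin": 0},
    {"delta_pos": [0.004,0.04,0],"spin": 0},
    {"delta_pos": [0.005,0.05,0],"spin": 0},
    {"delta_pos": [0.006,0.06,0],"spin": 0},
    {"delta_pos": [0.007,0.068,0],"spin": 0},
    {"delta_pos": [0.0075,0.075,0],"spin": 0},
    {"delta_pos": [0.0075,0.075,0],"spin": 0}
  ]
}}

```text
t: 7.65
tool_pos: [493.2, 37.0, 148.5]
orientation: [[0.099, 0.995, 0.003], [0.995, -0.099, 0.001], [0.001, 0.003, -1.0]]
contact_force: [0.7, 1.1, 6.6]
width: 12.7
gripper_force: 3.7
```

Emit:
{"op": "play_rows", "data": {
  "series": [
    {"delta_pos": [0,0,0.02],"spin": 0},
    {"delta_pos": [-0.004,-0.037,0.03],"spin": 0},
    {"delta_pos": [-0.004,-0.037,0.03],"spin": 0},
    {"delta_pos": [-0.004,-0.037,0.025],"spin": 0},
    {"delta_pos": [-0.004,-0.037,0.01],"spin": 0},
    {"delta_pos": [-0.004,-0.037,0.004],"spin": 0},
    {"delta_pos": [-0.004,-0.037,0.0],"spin": 0},
    {"delta_pos": [-0.004,-0.037,0.0],"spin": 0}
  ]
}}

```text
t: 8.45
tool_pos: [487.2, -0.7, 148.5]
orientation: [[0.1, 0.995, -0.001], [0.995, -0.1, -0.001], [-0.001, -0.001, -1.0]]
contact_force: [-5.7, -1.6, 12.3]
width: 12.6
gripper_force: 6.2
```

Emit:
{"op": "play_rows", "data": {
  "series": [
    {"delta_pos": [0.0005,0.005,0],"spin": 0},
    {"delta_pos": [0.0013,0.013,0],"spin": 0},
    {"delta_pos": [0.0023,0.023,0],"spin": 0},
    {"delta_pos": [0.0033,0.033,0],"spin": 0},
    {"delta_pos": [0.0043,0.043,0],"spin": 0},
    {"delta_pos": [0.0053,0.053,0],"spin": 0},
    {"delta_pos": [0.0063,0.063,0],"spin": 0},
    {"delta_pos": [0.0073,0.073,0],"spin": 0},
    {"delta_pos": [0.0083,0.083,0],"spin": 0},
    {"delta_pos": [0.0092,0.092,0],"spin": 0}
  ]
}}

```text
t: 9.45
tool_pos: [496.9, 92.1, 146.8]
orientation: [[0.1, 0.995, -0.001], [0.995, -0.1, -0.0], [-0.0, -0.001, -1.0]]
contact_force: [0.5, 0.1, 0.7]
width: 12.9
gripper_force: 0.0
```

Emit:
{"op": "play_rows", "data": {
  "series": [
    {"delta_pos": [0,0,0],"spin": 0},
    {"delta_pos": [0,0,0.02],"spin": 0},
    {"delta_pos": [-0.004,-0.04,0.04],"spin": 0},
    {"delta_pos": [-0.008,-0.08,0.06],"spin": 0},
    {"delta_pos": [-0.008,-0.08,0.08],"spin": 0},
    {"delta_pos": [-0.008,-0.08,0.08],"spin": 0},
    {"delta_pos": [-0.008,-0.08,0.08],"spin": 0}
  ]
}}

```text
t: 10.15
tool_pos: [489.2, 11.0, 226.8]
orientation: [[0.101, 0.995, -0.0], [0.995, -0.101, 0.0], [-0.0, -0.0, -1.0]]
contact_force: [-0.3, -0.0, -0.2]
width: 13.1
gripper_force: 0.0
```

```bash
python3 - <<'E'
from plant import bot
from h import *
s=bot.state();print(s['t'],s['tool_pos'],s['contact_force'])
f=snap(bot,'wrist','w5');g=snap(bot,'scene','s5')
a=cv2.resize(cv2.imread('pics/w5.png')[:280],None,fx=.9,fy=.9)
b=cv2.resize(cv2.imread('pics/s5.png')[155:295,190:350],(290,254))
o=np.zeros((254,800,3),np.uint8);o[:a.shape[0],:a.shape[1]]=a;o[:,510:]=b;cv2.imwrite('pics/m5.png',o)
E
```

```text
10.15 [489.20040343  10.97620926 226.80436677] [-0.31688729 -0.00676128 -0.22079477]
```

View pics/m5.png

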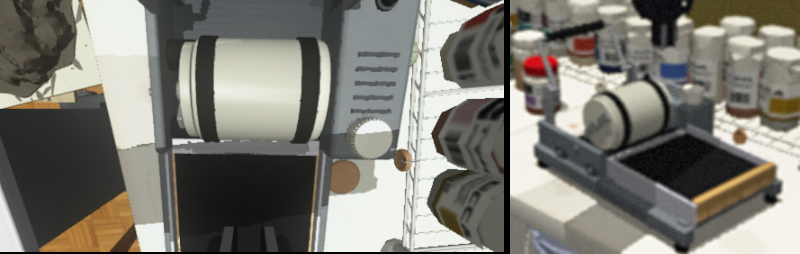

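The jar is seated between the rollers. It shows at about (255,90) in the wrist part, and the scene part agrees. Next I'll go over and behind the leaning hold-down roller.

Emit:
{"op": "play_rows", "data": {
  "series": [
    {"delta_pos": [0,0,0.035],"spin": 0},
    {"delta_pos": [0.004,0.04,0.04],"spin": 0},
    {"delta_pos": [0.008,0.085,0.04],"spin": 0},
    {"delta_pos": [0.012,0.13,0.04],"spin": 0},
    {"delta_pos": [0.016,0.175,0.04],"spin": 0},
    {"delta_pos": [0.02,0.215,0.04],"spin": 0},
    {"delta_pos": [0.022,0.236,0.04],"spin": 0},
    {"delta_pos": [0.022,0.236,0.04],"spin": 0},
    {"delta_pos": [0.022,0.236,0.0],"spin": 0},
    {"delta_pos": [0.022,0.236,-0.036],"spin": 0}
  ]
}}

```text
t: 11.25
tool_pos: [511.2, 247.2, 190.0]
orientation: [[0.099, 0.995, 0.001], [0.995, -0.099, -0.0], [-0.0, 0.001, -1.0]]
contact_force: [0.6, 0.4, -0.5]
width: 12.6
gripper_force: 0.0
```

Emit:
{"op": "play_rows", "data": {
  "series": [
    {"delta_pos": [0,0,0],"spin": 0},
    {"delta_pos": [-0.0005,-0.005,0],"spin": 0},
    {"delta_pos": [-0.001,-0.01,0],"spin": 0},
    {"delta_pos": [-0.0015,-0.015,0],"spin": 0},
    {"delta_pos": [-0.002,-0.02,0],"spin": 0},
    {"delta_pos": [-0.0025,-0.025,0],"spin": 0},
    {"delta_pos": [-0.003,-0.03,0],"spin": 0}
  ]
}}

```text
t: 11.95
tool_pos: [508.7, 216.8, 192.0]
orientation: [[0.101, 0.995, 0.001], [0.995, -0.101, 0.0], [0.001, 0.001, -1.0]]
contact_force: [0.3, 0.4, 1.1]
width: 12.9
gripper_force: 0.5
```

Emit:
{"op": "play_rows", "data": {
  "series": [
    {"delta_pos": [-0.0005,-0.005,0],"spin": 0},
    {"delta_pos": [-0.001,-0.01,0],"spin": 0},
    {"delta_pos": [-0.0015,-0.015,0],"spin": 0},
    {"delta_pos": [-0.002,-0.02,0],"spin": 0},
    {"delta_pos": [-0.0025,-0.025,0],"spin": 0},
    {"delta_pos": [-0.003,-0.03,0],"spin": 0},
    {"delta_pos": [-0.0035,-0.035,0],"spin": 0},
    {"delta_pos": [-0.004,-0.04,0],"spin": 0},
    {"delta_pos": [-0.0045,-0.045,0],"spin": 0},
    {"delta_pos": [-0.0045,-0.045,0],"spin": 0}
  ]
}}

```text
t: 12.95
tool_pos: [503.8, 171.4, 191.3]
orientation: [[0.101, 0.995, -0.0], [0.995, -0.101, -0.0], [-0.0, -0.0, -1.0]]
contact_force: [0.3, 0.1, 0.3]
width: 12.6
gripper_force: 0.0
```

Emit:
{"op": "play_rows", "data": {
  "series": [
    {"delta_pos": [0,0,0],"spin": 0},
    {"delta_pos": [0,0,0],"spin": 0},
    {"delta_pos": [0,0,0],"spin": 0},
    {"delta_pos": [0,0,0],"spin": 0},
    {"delta_pos": [0,0,0],"spin": 0},
    {"delta_pos": [0,0,0.03],"spin": 0},
    {"delta_pos": [0,0,0.06],"spin": 0},
    {"delta_pos": [0.003,0.03,0.09],"spin": 0},
    {"delta_pos": [0.006,0.06,0.1],"spin": 0},
    {"delta_pos": [0.006,0.09,0.1],"spin": 0}
  ]
}}

```text
t: 13.95
tool_pos: [511.3, 263.5, 294.2]
orientation: [[0.101, 0.995, 0.005], [0.995, -0.101, 0.003], [0.003, 0.005, -1.0]]
contact_force: [-0.1, 0.1, -0.6]
width: 13.0
gripper_force: 0.0
```

Emit:
{"op": "play_rows", "data": {
  "series": [
    {"delta_pos": [-0.02,0.03,0],"spin": 0},
    {"delta_pos": [-0.04,0.06,0],"spin": 0},
    {"delta_pos": [-0.06,0.09,0],"spin": 0},
    {"delta_pos": [-0.06,0.09,0],"spin": 0},
    {"delta_pos": [-0.06,0.09,0],"spin": 0},
    {"delta_pos": [-0.06,0.09,0],"spin": 0},
    {"delta_pos": [-0.06,0.09,0],"spin": 0}
  ]
}}

```text
t: 14.65
tool_pos: [450.6, 351.2, 291.3]
orientation: [[0.102, 0.995, 0.0], [0.995, -0.102, -0.0], [-0.0, 0.0, -1.0]]
contact_force: [0.0, -0.5, -0.0]
width: 13.2
gripper_force: 0.0
```

```bash
python3 - <<'E'
from plant import bot
from h import *
s=bot.state();print(s['t'],s['tool_pos'],s['contact_force'])
f=snap(bot,'top','t6');g=snap(bot,'scene','s6')
a=cv2.resize(cv2.imread('pics/t6.png')[175:275,200:330],(455,350),interpolation=2)
b=cv2.resize(cv2.imread('pics/s6.png')[155:295,190:350],(345,302),interpolation=2)
o=np.zeros((350,800,3),np.uint8);o[:,:455]=a;o[:302,455:]=b;cv2.imwrite('pics/m6.png',o)
E
```

```text
14.65 [450.5549321  351.20869138 291.32183927] [ 0.04487589 -0.45914073 -0.0385635 ]
```

View pics/m6.png

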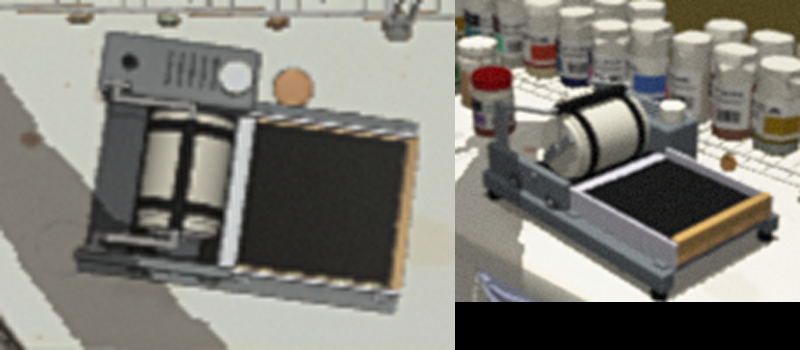

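In both views the jar sits in the trough and the hold-down roller lies along its top (top view about (182,175), scene about (590,97)). The cap and the nearby tile haven't moved. I'll let it settle for a second, confirm it's still, and hand in.

Emit:
{"op": "play_rows", "data": {
  "series": [
    {"delta_pos": [0,0,0],"spin": 0},
    {"delta_pos": [0,0,0],"spin": 0},
    {"delta_pos": [0,0,0],"spin": 0},
    {"delta_pos": [0,0,0],"spin": 0},
    {"delta_pos": [0,0,0],"spin": 0},
    {"delta_pos": [0,0,0],"spin": 0},
    {"delta_pos": [0,0,0],"spin": 0},
    {"delta_pos": [0,0,0],"spin": 0},
    {"delta_pos": [0,0,0],"spin": 0},
    {"delta_pos": [0,0,0],"spin": 0}
  ]
}}

```text
t: 15.75
tool_pos: [449.9, 352.2, 291.3]
orientation: [[0.1, 0.995, -0.0], [0.995, -0.1, 0.0], [0.0, -0.0, -1.0]]
contact_force: [-0.1, -0.7, -0.3]
width: 12.8
gripper_force: 0.0
```

```bash
python3 - <<'E'
from plant import bot
from h import *
g=snap(bot,'scene','s7')
d=np.abs(cv2.imread('pics/s7.png').astype(int)-cv2.imread('pics/s6.png'))[155:295,190:350].max(2)
n=int((cv2.medianBlur(d.astype(np.uint8),3)>40).sum()); print(n)
if n<20: print(bot.finish_job())
E
```

```text
0
the job is handed in; nothing more can be done
None
```

The job is handed in at about 16 s: the jar rolled into the trough and settled, the hold-down roller rests on it, nothing moved over the final second, and the cap and nearby tile look unmoved.

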